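# Reset the spice grinder and hold its lid at pulse

## Robot

A 7-joint arm with a two-finger parallel gripper is mounted at the origin on a cart in front of the work surface, level with it; the furniture and walls round the work are solid. World frame = base frame: x ahead of the robot, y to its left, z up, the work surface at z = 0. Lengths are in m, angles in rad, forces in N, time in s.
With the tool pointing down it reaches from about 0.4 to 0.85 m from the base axis. Payload 10.4 kg.
Tool frame: the origin (TCP) lies between the finger pads; the fingertips stand 14 mm ahead of it and the grasp point (between the pads) lies 5 mm behind it; z points along the fingers, y is the line along which they close (so a half turn about z gives the same grasp; the last joint's range is limited). The gripper opens to 87 mm and grips with 3 to 60 N. Pads are 19 mm wide; open, the fingers measure 117 mm over their backs; the gripper's body (75 mm by 190 mm) begins 51 mm behind the grasp point.
Start: joints at [-0.023, 0.332, -0.065, 1.46, 0.022, 1.35, -0.088], TCP at [0.625, 0, 0.237] pointing down, gripper open.
Joint ranges: [-2.6, 2.6], [-0.5, 2.12], [-1.47, 1.34], [0.16, 2.42], [-1.27, 4.41], [0.06, 2.06], [-2.6, 2.6]. Speed limits (rad/s): [2.22, 2.22, 2.79, 2.79, 3.14, 3.14, 3.14].

## Interface

Orientations are given as a unit quaternion [x, y, z, w].
In Python, from bench import * gives the robot as it stands.
- The arm moves only by the tool drive_tool, never from a script. Its argument "deltas" is a list of rows, each a list of 7 numbers: the turn, a rotation vector about the tool's x, y, z in degrees, then the shift along the tool's x, y, z in m, then the closure, from -1 (fully open) to 1 (shut). A call has 1 to 12 rows; each row is the pose to reach, as a shift and turn from the pose commanded when the call began, along the tool's axes at that moment; what a row does not reach only later rows make up. A row lasts 1/10 s, in which the tool goes at most 50 mm and 8.59 degrees, less where a joint would pass 70% of its speed; a pose out of reach is approached as far as the arm can. A call with a gripper value outside its range is refused whole. The fingers move at their own pace and stop on an object; "squeeze" is the grip in N (left out, the last holds). Time passes only in rows, so rows that repeat a pose let the fingers close. It gives the time, the measured TCP pose, the force and the opening at its end, in the units of the state.
- read_state(): the state, without advancing time (a new reading comes with each control period).
- camera(name): name is "scene" or "side" or "wrist"; returns (picture, depth): 480x640x3 uint8, red, green, blue; 480x640 float32, m along the optical axis (not along the pixel's ray), 0 where there is no reading.
- camera_params(name): a dict with "K" (3x3 intrinsics, pixels), "R" (3x3) and "t" (3): a world point X has camera coordinates R X + t; the wrist camera has in their place "mount" (4x4, takes a point from camera to tool coordinates, whose origin is the TCP and whose axes are the flange's). Camera axes: x right, y down, z forward; pixel columns grow to the right and rows downward; lengths in m; the calibration is good to about 2 mm. The wrist camera is an equidistant fisheye: a pixel r from the principal point sees the ray r / f radians off the axis. A picture is of the moment at which its call begins: read the wrist's pose just before it. camera_params takes no time and is no camera call.
- close_job(): hands the job in, once; it reports no verdict.
Trained networks look in the newest picture that a camera, given by its name, has taken for a name from the list of things; names that differ only in an ending like _2 or _b are one class to them, and where a whole thing is asked for, a point or a joint stands for the part that bears it (a point fixed in the world has none). Each returns a list of dicts, best first, with "score" (0 to 1); they miss things now and then, are a little off and sometimes report something else, mostly with a low value. They report only what shows in the picture. A call takes as long as a camera call. They do not tell look-alikes from the thing itself.
- outline_of(label, camera): "pixels" (480x640 bool, what is visible of it) and "location" ([column, row] as shares, 0 to 1, of the picture: columns of its width, rows of its height, amid what is visible of it).
- tip_of(label, camera): "location" ([column, row] as shares, 0 to 1, of the picture: columns of its width, rows of its height: a listed point, or the origin of a listed thing).
The state is a dict: "time": time; "joint_positions": joint angles; "joint_vel": joint speeds; "joint_torque": joint torques, N m; "ee_pos": TCP position; "eef_rot": TCP orientation; "ft_force": force on the tool from outside, world axes, zero at the start; "torque": the same for the moment, N m; "width": finger opening in m.
Only numpy, scipy, OpenCV 4.12 (cv2) and the standard library are available. Lean on these libraries where they do the work, as an engineer would, in place of code of your own. Each camera call takes 0.05 s, during which the arm holds its last target. There are 200 camera calls.

## Task

The spice grinder has tripped: push its red reset button all the way down and let it spring back. Then fit the black lid, its two pins down through the collar's two slots until it sits flat on the collar, and twist it clockwise (seen from above) against the spring until its white pointers are at the middle of the green pulse bands, half-way along and short of the lock click. The lid springs back if let go, so finish while still gripping it, holding it still there; leave the other things on the worktop alone.

Things in the scene. Friction and masses are not known exactly. Their poses are not given: they have to be found in the camera images.
- grinder: Grey spice grinder, fixed to the worktop: housing 172 x 125 mm, 52 mm high, reaching 112.5 mm toward its -x and 59.5 mm toward its +x from the origin. Origin: on the worktop, on the axis of the round white collar; z up. Seen from above, the lid is turned clockwise about this axis.
- collar_top (a point): On the axis, level with the top of the white collar (outer radius 50 mm, inner 40 mm), 80 mm above the worktop. A steel flange at its top, inner radius 34 mm, 9 mm thick, is broken by two opposite slots 15 mm wide, on the grinder's +x and -x axis; the cavity is 28 mm deep. Seated, the lid's disc lies on the collar, its origin 24 mm below this point (56 mm above the worktop).
- slot_mark (a point): The black mark on the collar's rim at one slot, on the grinder's +x side, 45.5 mm from the collar's axis, level with the collar's top. The other slot, opposite, has the same marks.
- pulse_mark (a point): Middle of the green band (34 to 50 degrees clockwise of the slot) on the collar's rim that belongs to that slot: 42 degrees clockwise of it, 45.5 mm from the axis. A red mark at 77 degrees is the locked place. Sprung balls in the collar's wall give the lock click: a pin meets them about 51 degrees from its slot and is over them at about 64.
- lid: Loose bayonet lid, about 0.14 kg, standing upright. Origin: centre of its underside; z up. A grey plug, radius 31 mm, 24 mm high, with two steel pins (9 mm diameter) out along the lid's +x and -x to 38 mm from the axis, centred 8 mm above the underside; over it a black disc, radius 41 mm, 6 mm thick, with white pointers above the pins. Half a turn makes no difference.
- lid_bar (a point): Middle of the top of the lid's black grip bar, 66 mm above the lid's underside. The bar runs along the lid's x (over the pins), 54 mm long, 20 mm thick along y, standing 36 mm above the disc, with a white line on top. To go in, it lies along the grinder's x axis. Turned in, the lid has about 2.5 mm of vertical and 2 mm of sideways play.
- pulse_ring (a joint): Sprung ring inside the collar with two orange dogs, rad, 0 at rest, growing clockwise, end at 1.36. The lid's pins meet the dogs after about 0.1 rad of turning and push them, so it reads 0.1 less than the lid's turn. 0.64: middle of the green band; about 1.02: over the lock click. Its spring pushes back with 0.09 N m at 0, 0.19 N m at 0.64.
- reset_button (a joint): Travel of the red reset button, m: 0 up, 0.006 fully down. Sprung: fully down takes 6 N; it comes up by itself.
- reset_button_top (a point): Centre of the top face of the red reset button, 28 mm in diameter, on the deck of the grinder 83 mm from the collar's axis toward the grinder's -x; pressed straight down.
- espresso_cup: Green and white espresso cup, a bystander, 64 x 89 x 48 mm; origin centre of the underside.
- garlic: Garlic bulb, a bystander, 56 mm; origin centre of the underside.
- spice_red: Spice jar with a red cap and a brown label behind the grinder, a bystander, 45 mm wide, 106 mm high; origin centre of the underside.
- spice_green: Spice jar with a red cap and a green label behind the grinder, a bystander, 45 mm wide, 106 mm high; origin centre of the underside.
There are look-alikes about, which are no part of the job. What is shaped like the lid but blue is not meant.

How it is judged:
On the way, in this order (a step that is already met when the one before it is completed fails the run):
1. the red reset button is pushed down at least 5.2 of its 6 mm (value of joint reset_button above 0.0052 m), for 0.05 s.
2. the button is up again and the lid sits in the collar, not yet turned far (value of joint reset_button below 0.002 m and horizontal distance between lid and grinder below 0.005 m and z of lid in the frame of grinder below 0.0595 m and value of joint pulse_ring below 0.4 rad), for 0.05 s.
At the end, for the whole second after the job is handed in: The lid sits upright in the collar (within 5 mm of its axis, no more than 3.5 mm above flat), its pins hold the switch ring still (under 0.3 rad/s) between 0.50 and 0.78 rad, that is in the green band, the fingers still hold the lid (over 2 N), and the reset button is up (value of joint pulse_ring between 0.5 and 0.78 rad and velocity of joint pulse_ring between -0.3 and 0.3 rad/s and horizontal distance between lid and grinder below 0.005 m and z of lid in the frame of grinder between 0.053 and 0.0595 m and angle between lid's own z axis and vertical below 0.09 rad and contact force between the fingers and lid above 2 N and value of joint reset_button below 0.002 m); the arm keeps its last pose, push and grip.
It fails at once if the lid is turned over the lock click (ring past 1.05 rad) (value of joint pulse_ring above 1.05 rad).
It fails at once if a bystander is moved more than 3 cm (distance of any of espresso_cup, garlic, spice_red, spice_green from where it was at the start of the episode above 0.03 m).
It also fails if it takes over 54 s, if anything falls off the work surface, if the arm or the gripper's body presses on something with over 40 N, if the wrist force passes 120 N, or if a joint passes its speed limit or range.

## Working session

There is one attempt and no reset: what is moved stays moved. The work goes in short steps, Python scripts to look and compute and a tool call to move; the robot and the scene stay as the last step left them, time stands still between calls to the robot, and variables do not carry over. Pictures are saved under pics/ and viewed, on a budget of 10 in all, crops included, one or two more only if the job needs it, and the job is handed in when it is done.

Besides the shell and the picture viewer there is one more tool, called after ">>>" as a command line: name --pt "numbers of a row" for each row, then --argument value for the rest. drive_tool: Moves the arm, as the interface text tells. Its arguments: {"type":"object","properties":{"deltas":{"type":"array"},"squeeze":{"type":"number"}},"required":["deltas"]}

```bash
ls; mkdir -p pics; cat > h.py <<'E'
from bench import *
import numpy as np, cv2
from scipy.spatial.transform import Rotation as Ro
def save(n,im): cv2.imwrite('pics/'+n,cv2.cvtColor(im,cv2.COLOR_RGB2BGR))
def back(cam,u,v,z=None,d=None):
    """world point of pixel on plane z, or at depth d"""
    p=camera_params(cam);K=p['K'];K=np.array(K);R=np.array(p['R']);t=np.array(p['t'])
    r=np.linalg.solve(K,[u,v,1.]);
    if d is not None: return R.T@(r*d-t)
    c=-R.T@t;w=R.T@r
    return c+w*(z-c[2])/w[2]
def wray(st,u,v,z):
    p=camera_params('wrist');K=np.array(p['K']);M=np.array(p['mount'])
    x=(u-K[0,2])/K[0,0];y=(v-K[1,2])/K[1,1];th=np.hypot(x,y);s=np.sin(th)/th if th>1e-9 else 1
    r=np.array([x*s,y*s,np.cos(th)]);Rt=Ro.from_quat(st['eef_rot']).as_matrix()
    c=Rt@M[:3,3]+st['ee_pos'];w=Rt@M[:3,:3]@r
    return c+w*(z-c[2])/w[2]
E
python3 - <<'E'
from h import *
st=read_state();print(st)
a,d=camera('scene');b,_=camera('side');save('a.png',np.vstack([a,b])[:, :] if 0 else cv2.resize(np.hstack([a,b]),(800,300)))
save('scene.png',a);save('side.png',b)
for l,z in [('collar_top',.08),('slot_mark',.08),('pulse_mark',.08),('lid_bar',.066),('reset_button_top',.055),('lid',0),('espresso_cup',0),('garlic',0),('spice_red',0),('spice_green',0)]:
  for c in ('scene','side'):
    for r in tip_of(l,c)[:3]:
        u,v=np.array(r['location'])*[640,480]
        print(l,c,round(r['score'],2),round(u),round(v),back(c,u,v,z).round(3))
E
```

```text
pics
{'time': 0.0, 'joint_positions': array([-0.02260676,  0.33290164, -0.06473703,  1.46094332,  0.02161964,
        1.34987836, -0.08849748]), 'joint_vel': array([ 8.60252862e-04,  5.53039177e-05,  1.26612373e-03, -9.41157015e-04,
       -1.83434451e-05,  2.64223230e-04, -4.18615208e-04]), 'joint_torque': array([-1.20520472e-04, -6.23245955e+01,  2.44190963e-02, -3.89891267e+01,
       -6.13984605e-02,  3.97891912e-02,  1.87085252e-04]), 'ee_pos': array([6.24637001e-01, 1.53203881e-05, 2.35734471e-01]), 'eef_rot': array([ 7.07081980e-01,  7.07131218e-01, -5.31919017e-04, -4.80843496e-04]), 'ft_force': array([ 1.04259686, -1.50419118, -1.07578855]), 'torque': array([0.01844837, 0.00735123, 0.02334604]), 'width': 0.08714039761526153}
collar_top scene 0.86 332 256 [0.578 0.003 0.08 ]
collar_top scene 0.19 383 271 [ 0.655 -0.146  0.08 ]
collar_top side 0.61 335 225 [ 0.571 -0.013  0.08 ]
slot_mark scene 0.3 303 264 [0.483 0.004 0.08 ]
slot_mark side 0.73 324 226 [0.614 0.003 0.08 ]
slot_mark side 0.55 375 213 [ 0.404 -0.136  0.08 ]
pulse_mark scene 0.88 345 259 [ 0.601 -0.033  0.08 ]
p
[... 534 characters left out ...]
484 -0.046  0.055]
lid scene 0.88 338 309 [ 0.51  -0.144  0.   ]
lid scene 0.69 245 262 [0.398 0.236 0.   ]
lid scene 0.62 216 206 [ 0.484  0.718 -0.   ]
lid side 0.84 354 376 [0.482 0.698 0.   ]
lid side 0.68 380 276 [ 0.393  0.214 -0.   ]
espresso_cup scene 0.89 339 357 [ 0.401 -0.329  0.   ]
espresso_cup side 0.6 377 214 [ 0.386 -0.276  0.   ]
garlic scene 0.92 359 397 [ 0.364 -0.473  0.   ]
garlic side 0.49 376 195 [ 0.383 -0.48   0.   ]
spice_red scene 0.81 386 271 [ 0.75  -0.033  0.   ]
spice_red side 0.48 293 236 [ 0.746 -0.036  0.   ]
spice_green scene 0.93 366 254 [0.763 0.098 0.   ]
spice_green scene 0.48 300 259 [0.559 0.168 0.   ]
spice_green side 0.75 287 252 [0.757 0.084 0.   ]
```

```bash
python3 - <<'E'
from h import *
a=cv2.imread('pics/scene.png');b=cv2.imread('pics/side.png')
c1=cv2.resize(a[170:420,180:430],(400,400),interpolation=cv2.INTER_CUBIC);c2=cv2.resize(b[150:400,250:450],(320,400),interpolation=cv2.INTER_CUBIC)
cv2.imwrite('pics/c.png',np.hstack([c1,c2]))
st=read_state();w,_=camera('wrist');save('w0.png',w)
for l,z in [('collar_top',.08),('slot_mark',.08),('pulse_mark',.08),('reset_button_top',.055),('lid_bar',.066)]:
    for r in tip_of(l,'wrist')[:3]:
        u,v=np.array(r['location'])*[640,480]
        print(l,round(r['score'],2),round(u),round(v),wray(st,u,v,z).round(3))
E
```

```text
collar_top 0.89 257 230 [ 0.576 -0.006  0.08 ]
slot_mark 0.96 306 242 [ 0.619 -0.017  0.08 ]
reset_button_top 0.69 171 215 [0.488 0.003 0.055]
```

View pics/c.png

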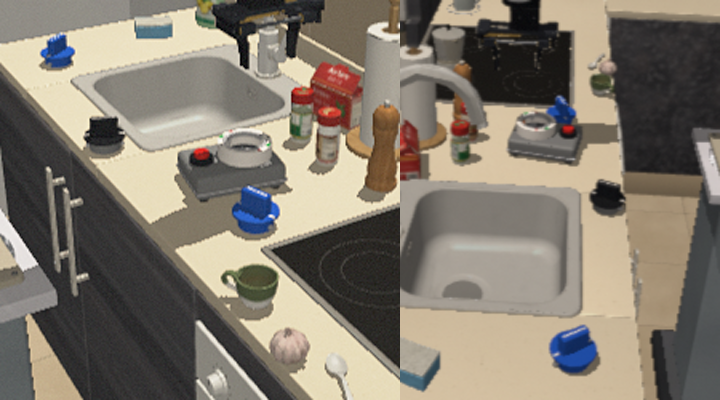

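View pics/w0.png

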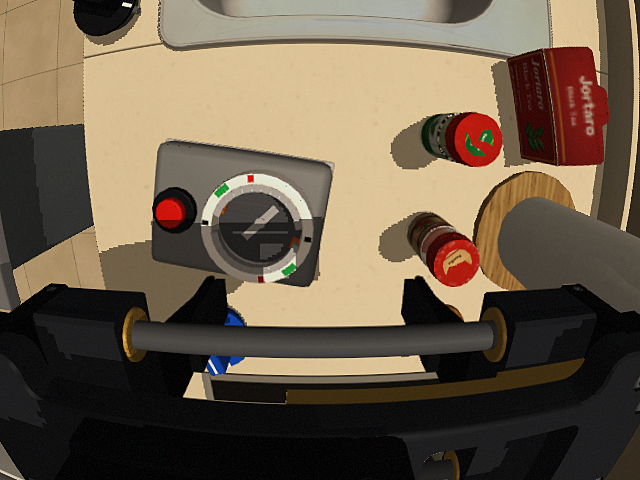

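The black lid is at scene pixel (246,243), about world (0.40, 0.24). The look-alikes at (342,287) and (213,192) are blue and not meant. The wrist view shows the collar at (257,230), black slot marks at (206,222) and (307,240), and the red button at (171,212). I'll go above the button with the gripper closed.

>>> drive_tool --pt "0 0 0 0.001 -0.045 0.02 1" --pt "0 0 0 0.002 -0.09 0.04 1" --pt "0 0 0 0.003 -0.137 0.06 1" --pt "0 0 0 0.003 -0.137 0.086 1" --pt "0 0 0 0.003 -0.137 0.086 1" --squeeze 20

```text
time: 1.9
ee_pos: [0.4855, 0.0028, 0.1483]
eef_rot: [0.707, 0.707, -0.002, -0.001]
ft_force: [-0.1, 0.3, 0.6]
width: 0.0552
```

```bash
cat > look.py <<'E'
from h import *
import sys
st=read_state();w,d=camera('wrist');save(sys.argv[1],w);print(st['ee_pos'].round(4),st['eef_rot'].round(4),st['width'],st['ft_force'])
Z={'collar_top':.08,'slot_mark':.08,'pulse_mark':.08,'reset_button_top':.062,'lid_bar':.066}
for l in sys.argv[2:]:
    l,*zz=l.split('@');z=float(zz[0]) if zz else Z[l]
    for r in tip_of(l,'wrist')[:3]:
        u,v=np.array(r['location'])*[640,480]
        print(l,round(r['score'],2),round(u),round(v),wray(st,u,v,z).round(4),d[int(v),int(u)])
E
python3 look.py w1.png collar_top slot_mark reset_button_top pulse_mark; python3 -c "
from h import *
print(camera_params('wrist'))"
```

```text
[0.4855 0.0028 0.1483] [ 0.7071  0.7072 -0.0016 -0.0013] 0.05517711618155861 [-0.14562864  0.31644404  0.58914911]
collar_top 0.9 448 272 [ 0.573 -0.006  0.08 ] 0.2620756
slot_mark 0.78 505 282 [ 0.6186 -0.0146  0.08  ] 0.23562612
slot_mark 0.24 569 257 [0.6733 0.0024 0.08  ] 0.29213753
reset_button_top 0.65 326 246 [0.4932 0.0059 0.062 ] 0.23500681
{'K': array([[371.64829954,   0.        , 314.24133838],
       [  0.        , 371.64829954, 236.42297161],
       [  0.        ,   0.        ,   1.        ]]), 'mount': array([[-3.82780127e-05, -9.56244063e-01, -2.92570146e-01,
         8.13176653e-02],
       [ 9.99999937e-01, -1.39535777e-04,  3.25228836e-04,
         5.06141325e-05],
       [-3.51822147e-04, -2.92570115e-01,  9.56244009e-01,
        -1.47365070e-01],
       [ 0.00000000e+00,  0.00000000e+00,  0.00000000e+00,
         1.00000000e+00]])}
```

View pics/w1.png

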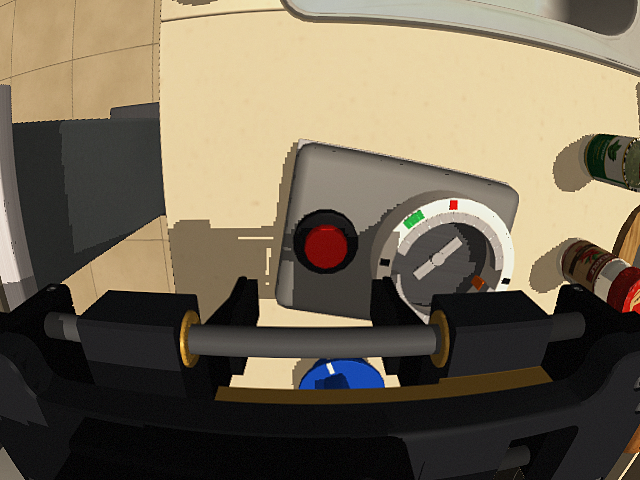

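The button is at (326,246) and the slot marks at (385,262) and (505,281). The fingers are still closing.

```bash
cat > m.py <<'E'
from h import *
import sys
def colour(n,lo,hi,box):
    im=cv2.imread('pics/'+n);x0,y0,x1,y1=box
    m=np.zeros(im.shape[:2],np.uint8);m[y0:y1,x0:x1]=cv2.inRange(cv2.cvtColor(im,cv2.COLOR_BGR2HSV),lo,hi)[y0:y1,x0:x1]
    k,_,s,c=cv2.connectedComponentsWithStats(m);i=1+np.argmax(s[1:,4]);return c[i],s[i]
E
python3 - <<'E'
from m import *
st=read_state()
A=wray(st,*colour('w1.png',(0,0,0),(180,255,60),(376,252,393,272))[0],.08)
B=wray(st,*colour('w1.png',(0,0,0),(180,255,60),(497,274,511,288))[0],.08)
print(A,B,(A+B)/2,np.linalg.norm(A-B),np.degrees(np.arctan2(*(B-A)[1::-1])))
c,s=colour('w1.png',(0,150,60),(8,255,255),(290,200,365,290));print(c,s)
_,d=camera('wrist');M=np.array(camera_params('wrist')['mount'])
u,v=c;dd=d[int(v)-3:int(v)+4,int(u)-3:int(u)+4].mean();print(dd)
for z in(.055,.06,.065,.07):
  P=wray(st,u,v,z);R=Ro.from_quat(st['eef_rot']).as_matrix()
  q=np.linalg.inv(M)@np.r_[R.T@(P-st['ee_pos']),1];print(z,P,q[2])
E
```

```text
[5.34777019e-01 4.41864022e-04 8.00000000e-02] [ 0.62582364 -0.01561571  0.08      ] [ 0.58030033 -0.00758692  0.08      ] 0.0924517844568973 -10.002196588862597
[325.46736111 246.02847222] [ 305  224   42   45 1440]
0.2380796
0.055 [0.49766984 0.0028186  0.055     ] 0.25745918187627487
0.06 [0.49749843 0.00448942 0.06      ] 0.25218878787264837
0.065 [0.49732703 0.00616023 0.065     ] 0.24691839386902192
0.07 [0.49715562 0.00783105 0.07      ] 0.24164799986539542
```

```bash
python3 - <<'E'
from m import *
for k in range(2):
  st=read_state();w,d=camera('wrist');save('w2.png',w);print(st['time'],st['ee_pos'],st['eef_rot'],st['width'],st['joint_vel'].round(3))
  A,_=colour('w2.png',(0,0,0),(180,255,60),(376,252,393,272))
  B,_=colour('w2.png',(0,0,0),(180,255,60),(497,274,511,288))
  C,s=colour('w2.png',(0,150,60),(8,255,255),(290,200,365,290))
  M=np.array(camera_params('wrist')['mount'])
  print(A,B,C)
  A,B=wray(st,*A,.08),wray(st,*B,.08)
  print(A,B,(A+B)/2,np.linalg.norm(A-B),np.degrees(np.arctan2(*(B-A)[1::-1])))
  u,v=C;print(wray(st,u,v,.06),wray(st,u,v,.07),d[int(v),int(u)],d[262,385],d[281,505])
E
```

```text
2.2 [0.4893346  0.00313138 0.15164357] [7.07129985e-01 7.07082997e-01 7.24454740e-04 5.42511090e-04] 0.030753591983107804 [-0.     0.001  0.     0.011  0.001 -0.003 -0.002]
[378.33333333 260.38888889] [499.24137931 279.10344828] [318.92785714 244.91142857]
[0.53036718 0.00148287 0.08      ] [ 0.61984782 -0.01406472  0.08      ] [ 0.5751075  -0.00629093  0.08      ] 0.09082132722459424 -9.856939735090364
[0.49280604 0.00532987 0.06      ] [0.49265213 0.0086383  0.07      ] 0.23717363 0.26560336 0.32754704
2.25 [0.48908291 0.00311245 0.15141516] [7.07093643e-01 7.07119539e-01 5.85039485e-04 4.42892417e-04] 0.027077983756362802 [ 0.    -0.001  0.001  0.011 -0.    -0.005  0.001]
[378.725 260.575] [499.34375 279.28125] [319.48681397 245.03492516]
[0.5303078  0.00142706 0.08      ] [ 0.61952563 -0.01409304  0.08      ] [ 0.57491672 -0.00633299  0.08      ] 0.09055768280148858 -9.868267491935919
[0.49289873 0.00529379 0.06      ] [0.49273199 0.00860652 0.07      ] 0.23798005 0.2365615 0.32530797
```

>>> drive_tool --pt "0 0 0 0.005 0.004 0.0 1" --pt "0 0 0 0.005 0.004 0.03 1" --pt "0 0 0 0.005 0.004 0.06 1" --pt "0 0 0 0.005 0.004 0.06 1" --pt "0 0 0 0.005 0.004 0.06 1"

```text
time: 2.8
ee_pos: [0.4922, 0.0083, 0.0911]
eef_rot: [0.707, 0.707, -0.0, -0.0]
ft_force: [-0.3, -0.3, 0.1]
width: 0.0007
```

Tip at about 0.077. I'll press gradually.

>>> drive_tool --pt "0 0 0 0 0.001 0.005 1" --pt "0 0 0 0 0.001 0.009 1" --pt "0 0 0 0 0.001 0.011 1" --pt "0 0 0 0 0.001 0.011 1"

```text
time: 3.2
ee_pos: [0.4945, 0.0083, 0.0822]
eef_rot: [0.707, 0.707, 0.001, 0.001]
ft_force: [-6.9, -0.0, 21.5]
width: 0.0002
```

```bash
python3 - <<'E'
from h import *
st=read_state();print(st['ee_pos'],st['ft_force'],st['time'])
w,d=camera('wrist');s,_=camera('scene')
save('p1.png',np.hstack([cv2.resize(w[180:400,220:420],(480,528),interpolation=2),cv2.resize(s[230:300,280:320],(302,528),interpolation=2)]))
E
```

```text
[0.49448855 0.0082775  0.08218709] [-6.85092132 -0.02807753 21.53664801] 3.2
```

View pics/p1.png

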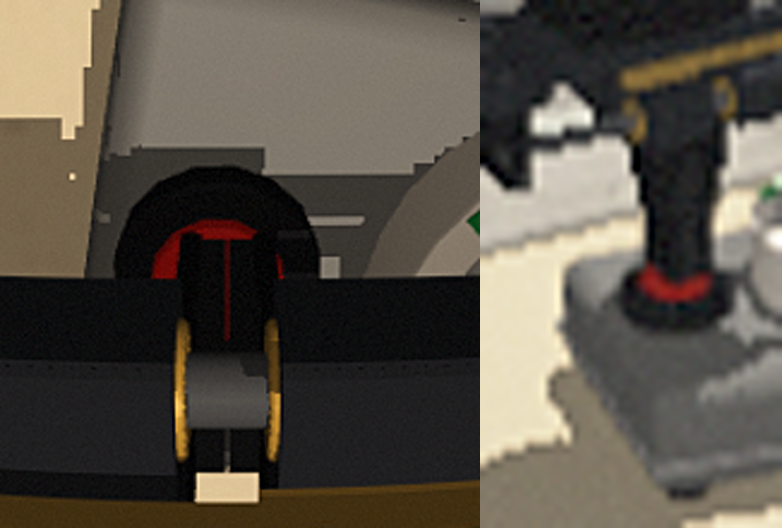

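>>> drive_tool --pt "0 0 0 0 -0.002 -0.005 1" --pt "0 0 0 0 -0.003 -0.005 1" --pt "0 0 0 0 -0.003 -0.005 1"

```text
time: 3.6
ee_pos: [0.491, 0.0081, 0.0854]
eef_rot: [0.707, 0.707, 0.001, 0.001]
ft_force: [2.8, 0.3, 4.8]
width: 0.0003
```

>>> drive_tool --pt "0 0 0 0 0.001 0.004 1" --pt "0 0 0 0 0.001 0.006 1" --pt "0 0 0 0 0.001 0.006 1"

```text
time: 3.9
ee_pos: [0.4914, 0.0081, 0.0818]
eef_rot: [0.707, 0.707, 0.0, 0.0]
ft_force: [-17.6, -0.7, 45.9]
width: 0.0004
```

>>> drive_tool --pt "0 0 0 0 0 -0.006 0.5" --pt "0 0 0 0 0 -0.04 -1" --pt "0 0 0 0 0 -0.09 -1" --pt "0 0 0 0 0 -0.1 -1"

```text
time: 4.3
ee_pos: [0.4928, 0.0081, 0.183]
eef_rot: [0.707, 0.707, 0.002, 0.002]
ft_force: [-0.5, 0.8, -0.2]
width: 0.0247
```

>>> drive_tool --pt "0 0 0 0.045 -0.016 -0.01 -1" --pt "0 0 0 0.09 -0.036 -0.017 -1" --pt "0 0 0 0.135 -0.055 -0.017 -1" --pt "0 0 0 0.18 -0.075 -0.017 -1" --pt "0 0 0 0.229 -0.093 -0.017 -1" --pt "0 0 0 0.229 -0.093 -0.017 -1" --pt "0 0 0 0.229 -0.093 -0.017 -1" --pt "0 0 0 0.229 -0.093 -0.017 -1"

```text
time: 5.1
ee_pos: [0.3983, 0.2358, 0.1949]
eef_rot: [0.708, 0.707, -0.001, 0.0]
ft_force: [0.6, -1.1, -0.3]
width: 0.0848
```

```bash
python3 look.py l1.png lid_bar lid@0
```

```text
[0.3983 0.2358 0.1949] [ 7.076e-01  7.066e-01 -7.000e-04  0.000e+00] 0.08475000408558647 [ 0.56957886 -1.07620088 -0.3077227 ]
lid_bar 0.74 317 233 [0.4007 0.2356 0.066 ] 0.28679118
lid 0.79 316 211 [0.3998 0.2371 0.    ] 0.30603486
```

View pics/l1.png

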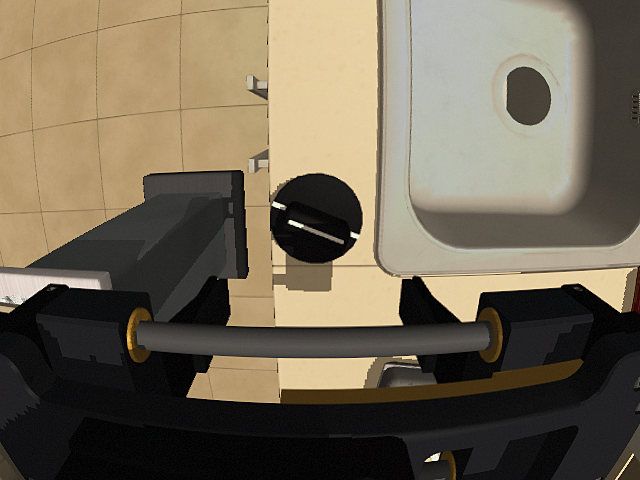

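The black lid is at (317,222) with its bar's white line from (290,222) to (343,243). No other black one is near, so this is the one meant.

```bash
cat > line.py <<'E'
from m import *
def line(n,st,box,z,lo=(0,0,120),hi=(180,80,255)):
    im=cv2.imread('pics/'+n);x0,y0,x1,y1=box
    m=cv2.inRange(cv2.cvtColor(im,cv2.COLOR_BGR2HSV),lo,hi)[y0:y1,x0:x1]
    k,l,s,c=cv2.connectedComponentsWithStats(m);i=1+np.argmax(s[1:,4])
    v,u=np.nonzero(l==i);P=np.array([wray(st,a+x0,b+y0,z) for a,b in zip(u,v)])[:,:2]
    c=P.mean(0);_,_,V=np.linalg.svd(P-c);t=(P-c)@V[0];e=c+V[0]*(t.max()+t.min())/2
    print('line n',len(u),'mid',e.round(4),'len',np.ptp(t).round(4),'ang',np.degrees(np.arctan2(V[0,1],V[0,0]))%180,'TCP',st['ee_pos'].round(4),st['eef_rot'].round(4))
E
python3 - <<'E'
from line import *
st=read_state();w,_=camera('wrist');save('l2.png',w);print(st['joint_positions'].round(2))
line('l2.png',st,(284,216,350,249),.066)
E
```

```text
[-0.29  0.02 -0.35  1.91  0.01  1.21 -0.64]
line n 205 mid [0.3993 0.2365] len 0.0457 ang 157.92128526161713 TCP [0.3985 0.2358 0.1953] [ 7.079e-01  7.063e-01 -2.000e-04  0.000e+00]
```

>>> drive_tool --pt "0 0 -8.5 0 0 0 -1" --pt "0 0 -17 0 0 0.0 -1" --pt "0 0 -25.5 0 0 0.0 -1" --pt "0 0 -34 0 0 0.01 -1" --pt "0 0 -42.5 0 0 0.03 -1" --pt "0 0 -51 0 0 0.045 -1" --pt "0 0 -59.5 0.001 0.001 0.06 -1" --pt "0 0 -67.9 0.001 0.001 0.08 -1" --pt "0 0 -67.9 0.001 0.001 0.085 -1" --pt "0 0 -67.9 0.001 0.001 0.085 -1" --pt "0 0 -67.9 0.001 0.001 0.085 -1"

```text
time: 6.4
ee_pos: [0.3995, 0.2381, 0.1114]
eef_rot: [0.194, 0.981, 0.0, 0.0]
ft_force: [-0.2, -0.1, -0.0]
width: 0.0867
```

```bash
python3 look.py l3.png lid_bar; python3 - <<'E'
from h import *
st=read_state();R=Ro.from_quat(st['eef_rot']).as_matrix();print(R.round(3),np.degrees(np.arctan2(R[1,1],R[0,1])),st['joint_positions'])
E
```

```text
[0.3995 0.2381 0.1114] [1.936e-01 9.811e-01 3.000e-04 4.000e-04] 0.08673329730418342 [-0.19479762 -0.05025633 -0.01317724]
lid_bar 0.59 312 275 [0.4003 0.2373 0.066 ] 0.20811507
[[-0.926  0.378  0.001]
 [ 0.378  0.926  0.001]
 [-0.001  0.001 -1.   ]] 67.7620529828942 [-0.27420907  0.12081044 -0.37960045  2.00186961  0.05255553  1.02648582
  0.50420885]
```

View pics/l3.png

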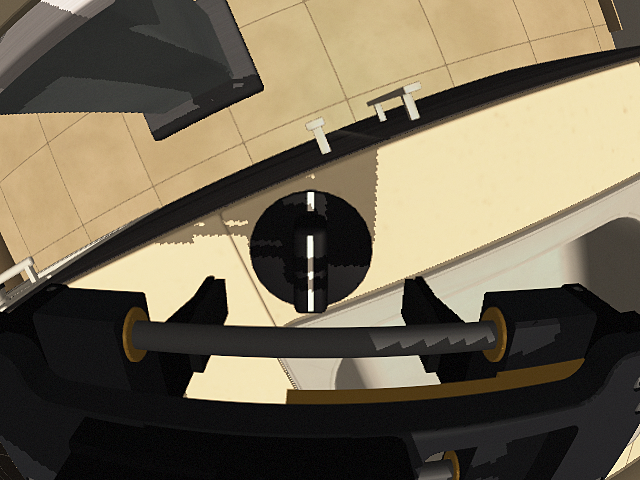

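The bar is vertical in the wrist image (line at column 310, rows 234–310) and centred between the fingers. I'll descend and grip.

>>> drive_tool --pt "0 0 0 -0.001 0 0.03 -1" --pt "0 0 0 -0.001 0 0.055 -1" --pt "0 0 0 -0.001 0 0.063 -1" --pt "0 0 0 -0.001 0 0.063 -1" --pt "0 0 0 -0.001 0 0.063 1" --pt "0 0 0 -0.001 0 0.063 1" --pt "0 0 0 -0.001 0 0.063 1" --pt "0 0 0 -0.001 0 0.063 1" --pt "0 0 0 -0.001 0 0.063 1" --pt "0 0 0 -0.001 0 0.063 1" --pt "0 0 0 -0.001 0 0.063 1" --pt "0 0 0 -0.001 0 0.063 1" --squeeze 40

```text
time: 7.7
ee_pos: [0.3999, 0.2377, 0.0475]
eef_rot: [0.192, 0.981, 0.0, 0.0]
ft_force: [-0.6, 0.5, -0.3]
width: 0.0313
```

>>> drive_tool --pt "0 0 0 0 0 0 1" --pt "0 0 0 0 0 0 1" --pt "0 0 0 0 0 0 1" --pt "0 0 0 0 0 0 1" --pt "0 0 0 0 0 -0.03 1" --pt "0 0 0 0 0 -0.07 1" --pt "0 0 0 0 0 -0.11 1" --pt "0 0 0 0 0 -0.13 1" --pt "0 0 0 0 0 -0.13 1"

```text
time: 8.6
ee_pos: [0.4013, 0.2386, 0.1804]
eef_rot: [0.192, 0.981, 0.002, 0.002]
ft_force: [0.4, 0.7, -2.6]
width: 0.0199
```

```bash
python3 - <<'E'
from line import *
st=read_state();w,_=camera('wrist');save('g1.png',w)
print(st['joint_positions'].round(2))
R=Ro.from_quat(st['eef_rot']).as_matrix();print(np.degrees(np.arctan2(R[1,1],R[0,1])))
for l,dz in (('lid_bar',.0185),('lid',-.0475)):
  for r in tip_of(l,'wrist')[:2]:
    u,v=np.array(r['location'])*[640,480];P=wray(st,u,v,st['ee_pos'][2]+dz);print(l,r['score'],u,v,(R.T@(P-st['ee_pos'])).round(4))
cv2.imwrite('pics/g1c.png',cv2.resize(cv2.imread('pics/g1.png')[180:420,200:440],(720,600)))
E
```

```text
[-0.26  0.04 -0.38  1.92  0.02  1.17  0.54]
67.89831304297985
lid_bar 0.57 314.368 334.32 [-0.0001  0.0007 -0.0185]
lid 0.65 313.984 271.67999999999995 [0.0002 0.0006 0.0475]
```

View pics/g1c.png

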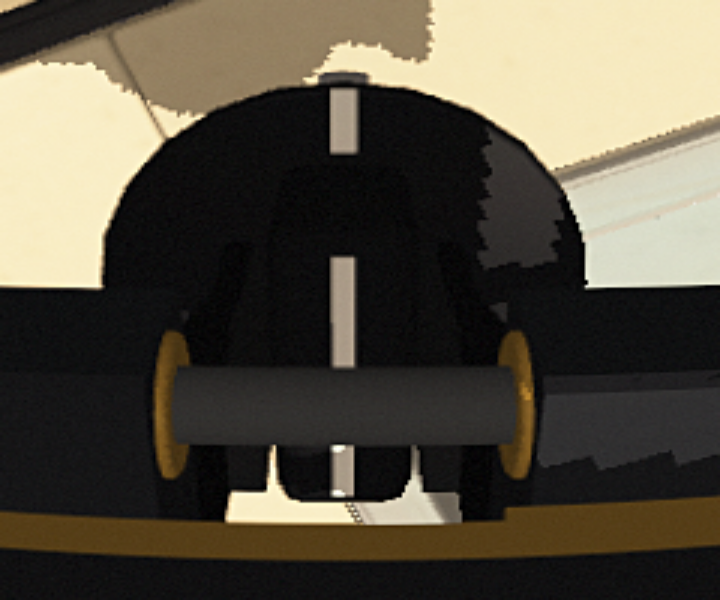

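The lid is centred and square in the grip, disc edges symmetric about column 314. I'll carry it over the collar.

>>> drive_tool --pt "0 0 -2 -0.032 -0.02 0 1" --pt "0 0 -4 -0.064 -0.04 0 1" --pt "0 0 -6 -0.1 -0.064 0 1" --pt "0 0 -8 -0.136 -0.087 0 1" --pt "0 0 -10 -0.172 -0.11 0 1" --pt "0 0 -12.2 -0.208 -0.133 0 1" --pt "0 0 -12.2 -0.238 -0.152 0 1" --pt "0 0 -12.2 -0.253 -0.1616 0 1" --pt "0 0 -12.2 -0.253 -0.1616 0 1" --pt "0 0 -12.2 -0.253 -0.1616 0 1" --pt "0 0 -12.2 -0.253 -0.1616 0 1"

```text
time: 9.85
ee_pos: [0.5728, -0.0055, 0.177]
eef_rot: [0.085, 0.996, 0.0, -0.001]
ft_force: [-0.1, -0.2, -1.4]
width: 0.0194
```

```bash
python3 - <<'E'
from line import *
st=read_state();w,_=camera('wrist');save('g2.png',w)
print(st['joint_positions'].round(2),st['ee_pos'],st['width'],st['ft_force'])
R=Ro.from_quat(st['eef_rot']).as_matrix();print(R.round(4),np.degrees(np.arctan2(R[1,1],R[0,1])))
print('disc edge',(R.T@(wray(st,314.5,214,st['ee_pos'][2]-.0175)-st['ee_pos'])).round(4))
for l,z in (('slot_mark',.08),('pulse_mark',.08),('collar_top',.08),('lid_bar',st['ee_pos'][2]+.0185),('reset_button_top',.071)):
  for r in tip_of(l,'wrist')[:2]:
    u,v=np.array(r['location'])*[640,480];print(l,r['score'],u,v,wray(st,u,v,z).round(4))
E
```

```text
[ 0.05  0.26 -0.14  1.68  0.04  1.21  1.3 ] [ 0.57281572 -0.00549112  0.17701415] 0.019436259860341254 [-0.06285018 -0.16991066 -1.37294954]
[[-9.855e-01  1.698e-01 -1.100e-03]
 [ 1.698e-01  9.855e-01  7.000e-04]
 [ 1.200e-03  5.000e-04 -1.000e+00]] 80.22493539491863
disc edge [0.0409 0.0008 0.0175]
lid_bar 0.73 116.608 191.088 [ 0.5012 -0.0702  0.1955]
lid_bar 0.64 316.8 332.68800000000005 [ 0.5726 -0.0037  0.1955]
reset_button_top 0.72 313.6 125.904 [0.4932 0.0086 0.071 ]
```

View pics/g2.png

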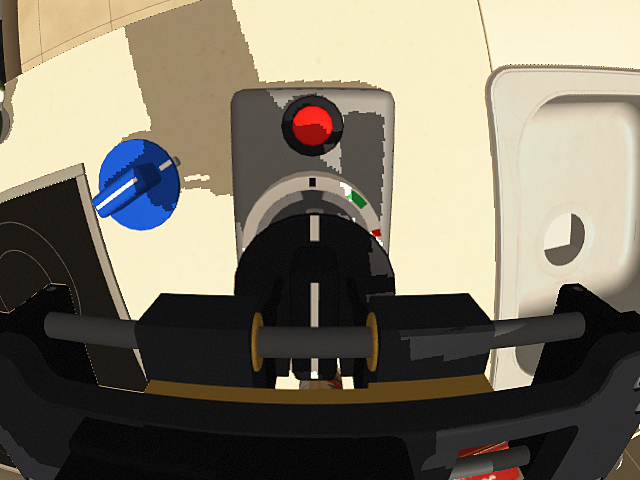

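```bash
python3 - <<'E'
from m import *
st=read_state();w,_=camera('wrist');save('g3.png',w)
R=Ro.from_quat(st['eef_rot']).as_matrix();T=lambda P:(R.T@(P-st['ee_pos'])).round(4)
a,s=colour('g3.png',(0,0,0),(180,255,70),(306,176,319,188));P=wray(st,*a,.08);print('mark',a,s,P,T(P))
for dz,box in ((.0185,(306,282,324,325)),(-.0175,(306,216,324,240))):
  a,s=colour('g3.png',(0,0,120),(180,80,255),box);print('white',a,s,T(wray(st,*a,st['ee_pos'][2]+dz)))
a,s=colour('g3.png',(0,150,60),(8,255,255),(280,90,350,155));P=wray(st,*a,.071);print('btn',a,s,P,T(P))
a,s=colour('g3.png',(45,100,30),(85,255,255),(345,180,370,215));P=wray(st,*a,.08);print('green',a,s,P,T(P))
print(st['ee_pos'],st['time'],np.degrees(np.arctan2(R[1,1],R[0,1])))
E
```

```text
mark [313.52 180.32] [311 176   6   9  50] [0.52958905 0.00107475 0.08      ] [0.0446 0.0002 0.0977]
white [314.  303.5] [311 283   7  42 294] [ 0.014   0.0006 -0.0185]
white [314.  227.5] [310 216   9  24 216] [0.0345 0.0006 0.0175]
btn [313.73307087 123.80551181] [ 294  105   41   40 1270] [0.49259784 0.00764615 0.071     ] [0.0821 0.0004 0.1067]
green [358.71428571 197.56493506] [350 189  18  18 154] [0.54621224 0.02908313 0.08      ] [0.033  0.0307 0.0977]
[ 0.57343442 -0.00679878  0.17769243] 10.15 80.14037139998237
```

Mark and button place the axis within about 1 mm of the lid axis. Descending.

>>> drive_tool --pt "0 0 0 -0.001 0 0.02 1" --pt "0 0 0 -0.001 0 0.04 1" --pt "0 0 0 -0.001 0 0.05 1" --pt "0 0 0 -0.001 0 0.056 1" --pt "0 0 0 -0.001 0 0.062 1" --pt "0 0 0 -0.001 0 0.068 1" --pt "0 0 0 -0.001 0 0.072 1" --pt "0 0 0 -0.001 0 0.072 1"

```text
time: 11.0
ee_pos: [0.5744, -0.0074, 0.1052]
eef_rot: [0.086, 0.996, -0.0, -0.0]
ft_force: [-0.6, 0.4, -2.1]
width: 0.0197
```

>>> drive_tool --pt "0 0 0 0 0 0.002 1" --pt "0 0 0 0 0 0.003 1" --pt "0 0 0 0 0 0.003 1"

```text
time: 11.3
ee_pos: [0.5749, -0.0075, 0.1036]
eef_rot: [0.086, 0.996, 0.0, 0.0]
ft_force: [-1.8, 0.2, 4.5]
width: 0.0196
```

Seated (about 4.5 N contact, lid at about 0.056). Now the clockwise twist (positive tool z, since z points down), first half.

>>> drive_tool --pt "0 0 4 0 0 0 1" --pt "0 0 8 0 0 0 1" --pt "0 0 12 0 0 0 1" --pt "0 0 16 0 0 0 1" --pt "0 0 20 0 0 0 1" --pt "0 0 20 0 0 0 1" --pt "0 0 20 0 0 0 1" --squeeze 50

```text
time: 12.0
ee_pos: [0.5752, -0.0076, 0.1036]
eef_rot: [0.257, 0.966, 0.0, 0.001]
ft_force: [-1.2, -1.9, 5.4]
width: 0.0197
```

>>> drive_tool --pt "0 0 4 0 0 0 1" --pt "0 0 8 0 0 0 1" --pt "0 0 12 0 0 0 1" --pt "0 0 16 0 0 0 1" --pt "0 0 19 0 0 0 1" --pt "0 0 22 0 0 0 1" --pt "0 0 22 0 0 0 1" --pt "0 0 22 0 0 0 1"

```text
time: 12.8
ee_pos: [0.575, -0.0078, 0.1035]
eef_rot: [0.437, 0.9, 0.0, 0.001]
ft_force: [-2.2, -1.1, 6.8]
width: 0.02
```

```bash
python3 - <<'E'
from m import *
st=read_state();w,_=camera('wrist');save('t1.png',w);s,_=camera('scene');save('t1s.png',s)
R=Ro.from_quat(st['eef_rot']).as_matrix()
print(st['ee_pos'],st['ft_force'],st['torque'],st['joint_vel'].round(3),np.degrees(np.arctan2(R[1,1],R[0,1])))
cv2.imwrite('pics/t1c.png',np.hstack([cv2.resize(cv2.imread('pics/t1.png')[100:400,190:440],(500,600)),cv2.resize(cv2.imread('pics/t1s.png')[200:300,290:340],(300,600))]))
E
```

```text
[ 0.57501927 -0.007781    0.10350823] [-2.18852259 -1.1253492   6.80006406] [-0.27592728  0.48656486  0.00958379] [-0.    -0.001 -0.003  0.001 -0.001  0.001  0.003] 38.21186306321451
```

View pics/t1c.png

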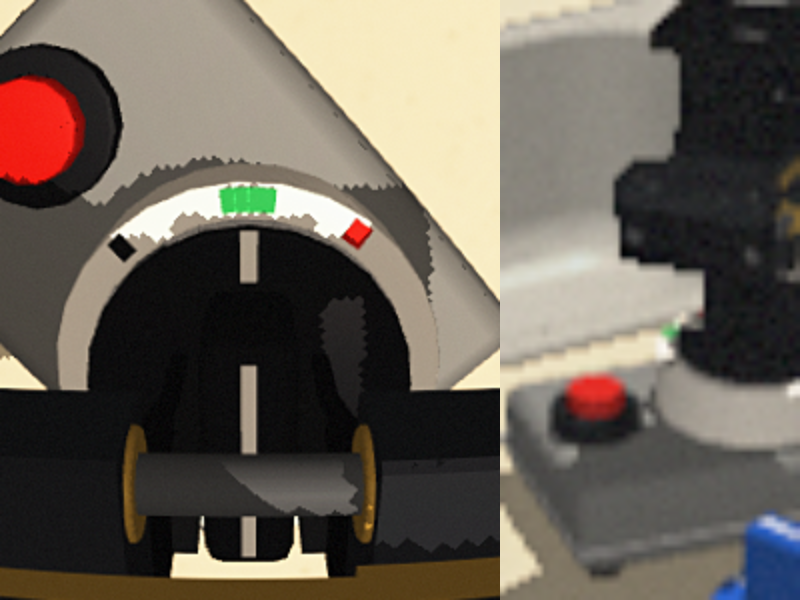

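The pointer is centred on the green band (columns 249 vs 247), the disc lies flat and the button is up. The wrist torque about z reads only about 0.01 N m, though, where about 0.19 is expected. A small test turn should show why.

>>> drive_tool --pt "0 0 1.5 0 0 -0.001 1" --pt "0 0 3 0 0 -0.001 1" --pt "0 0 3 0 0 -0.001 1"

```text
time: 13.2
ee_pos: [0.5748, -0.0077, 0.1036]
eef_rot: [0.461, 0.887, 0.0, 0.0]
ft_force: [0.6, -2.4, -0.2]
width: 0.0199
```

```bash
python3 - <<'E'
from h import *
for k in range(4):
  st=read_state();R=Ro.from_quat(st['eef_rot']).as_matrix();print(st['ee_pos'].round(4),st['ft_force'].round(2),st['torque'].round(3),st['joint_torque'].round(2),np.degrees(np.arctan2(R[1,1],R[0,1])));camera('wrist')
E
```

```text
[ 0.5748 -0.0077  0.1036] [ 0.56 -2.35 -0.2 ] [-0.466 -0.222  0.172] [ -0.92 -57.94  -0.28 -34.31  -0.76   0.36  -0.61] 35.05822587722478
[ 0.5748 -0.0077  0.1036] [ 1.65 -1.34  0.22] [-0.428 -0.282  0.148] [ -1.01 -57.91  -0.39 -34.26  -0.8    0.38  -0.39] 35.113095553350185
[ 0.5747 -0.0076  0.1036] [ 1.59 -2.46 -0.55] [-0.508 -0.373  0.213] [ -1.08 -57.89  -0.48 -34.22  -0.84   0.41  -0.26] 35.1285815122318
[ 0.5747 -0.0077  0.1036] [ 0.49 -2.8  -0.89] [-0.549 -0.26   0.219] [ -1.14 -57.87  -0.56 -34.17  -0.87   0.45  -0.2 ] 35.12543868510882
```

>>> drive_tool --pt "0 0 -1.5 0 0 0 1" --pt "0 0 -3 0 0 0 1" --pt "0 0 -3 0 0 0 1" --pt "0 0 -3 0 0 0 1"

```text
time: 13.8
ee_pos: [0.5747, -0.0076, 0.1036]
eef_rot: [0.438, 0.899, 0.0, 0.0]
ft_force: [2.3, -2.5, 0.3]
width: 0.0196
```

```bash
python3 - <<'E'
from h import *
for k in range(4):
  st=read_state();R=Ro.from_quat(st['eef_rot']).as_matrix();print(st['ee_pos'].round(4),st['ft_force'].round(2),st['torque'].round(3),st['joint_torque'].round(2),np.degrees(np.arctan2(R[1,1],R[0,1])));w,_=camera('wrist')
save('t2.png',w)
E
```

```text
[ 0.5747 -0.0076  0.1036] [ 2.32 -2.45  0.34] [-0.616 -0.482  0.248] [ -1.39 -57.78  -1.02 -33.84  -1.06   0.66  -0.11] 38.09194941488085
[ 0.5747 -0.0076  0.1036] [ 2.17 -3.03  0.27] [-0.73 -0.56  0.23] [ -1.44 -57.76  -1.06 -33.79  -1.1    0.68  -0.17] 38.08760605292204
[ 0.5747 -0.0076  0.1037] [ 2.18 -2.14 -0.83] [-0.733 -0.507  0.195] [ -1.49 -57.74  -1.11 -33.75  -1.12   0.7   -0.2 ] 38.08792978948198
[ 0.5746 -0.0076  0.1036] [ 1.93 -2.92 -0.62] [-0.72  -0.539  0.147] [ -1.54 -57.73  -1.15 -33.72  -1.15   0.71  -0.2 ] 38.08858190595346
```

```bash
python3 - <<'E'
from m import *
g,s=colour('t2.png',(45,80,30),(85,255,255),(280,180,340,215));p,s2=colour('t2.png',(0,0,120),(180,60,255),(306,216,322,240))
print(g,s,p,s2)
if abs(g[0]-p[0])<4: print(close_job())
E
```

```text
[313.747851   200.40114613] [300 194  29  14 349] [313.5 227.5] [310 216   8  24 192]
the job is handed in; nothing more can be done
None
```

I pushed the reset button, fitted the black lid and twisted it to the middle of the green band. I then handed the job in at about 14 s, still gripping the lid. The hand-in gives no verdict.

- **Reset button:** I pressed it to its hard stop twice, at 21 N and then 46 N, against the 6 N it needs. It was up again in the last view that showed it.
- **Lid:** I gripped the bar, aligned it with the slots to about 1 mm, and lowered it. By the tool height it sits flat on the collar, about 56 mm above the worktop.
- **Final position:** I turned the lid 42° clockwise. The pointer is at column 313.5 and the centre of the green band at 313.7 in the last picture.
- **Spring torque:** The first reading about the vertical axis was only about 0.01 N m, which disagreed with the 0.19 N m expected. I took off the downward push and made a 3° test turn and back. It then read 0.15–0.25 N m, which fits the ring being held near 0.64 rad.
- **Bystanders:** I touched none of them, though I did not measure their positions again at the end.

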